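# Turn the blank and slide it up to the grinding wheel

### The arm

A 7-joint arm with a two-finger parallel gripper is mounted at the origin on the work surface. World frame = base frame: x ahead of the robot, y to its left, z up, the work surface at z = 0. Lengths are in m, angles in rad, forces in N, time in s.
With the tool pointing down it reaches from about 0.4 to 0.85 m from the base axis. Payload 4.5 kg.
Tool frame: the origin (TCP) lies midway between the tips of the shut fingers; the grasp point (between the pads) lies 19 mm behind it (grip_depth is the distance from the TCP to the grasp point, in m); z points along the fingers, x is the direction in which the jaws open and shut, and the axes are right-handed (so a half turn about z gives the same grasp; the last joint's range is limited). The gripper opens to 88 mm and grips with 3 to 60 N. Pads are 18 mm wide; open, the fingers measure 123 mm over their backs; the gripper's body (75 mm by 187 mm) begins 45 mm behind the grasp point.
Start: joints at [1.19, 0.689, -0.195, 1.565, 0.157, 0.902, -0.215], TCP at [0.252, -0.572, 0.239] pointing down, gripper open.
Joint ranges: [-3.01, 3.01], [-0.46, 2.08], [-1.47, 1.51], [0.13, 2.56], [-1, 4.14], [0.04, 2.09], [-2.66, 2.66]. Speed limits (rad/s): [2.57, 2.57, 3.14, 3.14, 3.14, 3.14, 3.14].

### API

Orientations are given as a rotation vector (axis times angle).
In Python, from bench import state, camera, camera_model, sign_off, boxes_of, trace, landmark_of, grip_depth gives the robot as it stands.
- The arm moves only by the tool carry_out, never from a script. Its argument "increments" is a list of rows, each a list of 4 numbers: the shift along the tool's x, y, z in cm, then the turn about the tool's z in rad. In form: [[dx, dy, dz, twist], ...]. A call has 1 to 10 rows; each row is the pose to reach, as a shift and turn from the pose commanded when the call began, along the tool's axes at that moment; what a row does not reach only later rows make up. A row lasts 1/10 s, in which the tool goes at most 50 mm and 8.59 degrees, less where a joint would pass 70% of its speed; a pose out of reach is approached as far as the arm can. A call with a gripper value outside its range is refused whole. "claw" is the gripper command: -1 is shut, 1 is fully open, values between are in proportion, set as the call begins (left out, the last holds). The fingers move at their own pace and stop on an object; the grip force is fixed at half the most. Time passes only in rows, so rows that repeat a pose let the fingers close. It gives the time, the measured TCP pose, the force and the opening at its end, in the units of the state.
- state(): the state, without advancing time (a new reading comes with each control period).
- camera(name): name is "side" or "top"; returns the picture (420x560x3 uint8, red, green, blue); there is no depth.
- camera_model(name): a dict with "fx", "fy", "cx", "cy" (pixels), "cam_to_world" (4x4, takes a point from camera to world coordinates). Camera axes: x right, y down, z forward; pixel columns grow to the right and rows downward; lengths in m; the calibration is good to about 2 mm. A picture is of the moment at which its call begins. camera_model takes no time and is no camera call.
- sign_off(): hands the job in, once; it reports no verdict.
Trained networks look in the newest picture that a camera, given by its name, has taken for a name from the list of things; names that differ only in an ending like _2 or _b are one class to them, and where a whole thing is asked for, a point or a joint stands for the part that bears it (a point fixed in the world has none). Each returns a list of dicts, best first, with "score" (0 to 1); they miss things now and then, are a little off and sometimes report something else, mostly with a low value. They report only what shows in the picture. A call takes as long as a camera call. They do not tell look-alikes from the thing itself.
- boxes_of(camera, target): "position" ([x, y, z] in m, in world coordinates, good to about 4 mm: the middle of the surface that is visible of it).
- trace(camera, target): "region" (420x560 bool, what is visible of it).
- landmark_of(camera, target): "position" ([x, y, z] in m, in world coordinates, good to about 4 mm: a listed point, or the origin of a listed thing).
The state is a dict: "clock": time; "joints": joint angles; "joint_vel": joint speeds; "joint_torque": joint torques, N m; "tool_pos": TCP position; "tcp_rot": TCP orientation; "contact_force": force on the tool from outside, world axes, zero at the start; "wrist_torque": the same for the moment, N m; "width": finger opening in m.
Only numpy, scipy, OpenCV 4.12 (cv2) and the standard library are available. Lean on these libraries where they do the work, as an engineer would, in place of code of your own. Each camera call takes 0.05 s, during which the arm holds its last target. There are 200 camera calls.

### The job

The steel blank on the grinding carriage has its bright bevelled end towards the wheel. While the carriage is still back at the loading end, lift the blank off its pin, turn it end for end and refit it flat on the pin between its cheek posts, red end towards the wheel; then let go of the blank and push the carriage itself along its bed, hands off the blank, until it has pressed the brass stop pin home, and leave it there. Never force anything (the carriage binds if it is not pushed along its centre line: back off and push nearer the middle), and leave the tin, wrench and brush where they are.

Things in the scene. Friction and masses are not known exactly. Their poses are not given: they have to be found in the camera images.
- bed: Grey steel slide bed fixed to the bench, 235 mm wide (x), 500 mm long (y from -220 to +280). Origin on the bench surface midway between the rails; +y is the slide direction, from the loading end to the grinder; z up. Floor 12 mm above the bench. The grinder (black wheel at x 27 to 63, top 185 mm up; green motor on the -x side) stands across the far end, clamped at an unmeasured distance.
- rails (a point): Midway between the two steel rails, at the height of their tops (31 mm above the bench), axes as the bed's. Rails run 160 mm each way along y from here. Their inner faces at x = +-101.5 mm guide the carriage; lips from x = +-94 mm outwards hold its shoes down.
- stop_pin (a joint): Sprung brass stop pin on the grinder, on the bed's centre line, axis 36 mm above the bench: metres pressed in, 0 out, 0.008 fully in on its solid stop (home). Spring about 1 N at first, 2.5 N fully in; the carriage's friction keeps it in. Its tip when out lies anywhere from y = 65 to 105 mm of the bed, as the grinder is clamped differently each time: find it by touch or sight.
- carriage: Loose aluminium carriage on the bed floor, 0.65 to 1 kg. Origin at its underside's centre, axes as the bed's. Deck 180 (x) by 70 mm (y), top 12 mm above the origin. Guided by two short shoes a side, 36 mm apart along y, with 1.5 mm play and dry friction: pushed more than about 15 mm off its centre line x = 0 it binds hard; at x = 0 it slides with about 3 to 12 N.
- push_point (a point): Point on the rear face of the carriage's blue push plate, on the centre line (a yellow stripe 12 mm wide), 18 mm above the carriage's underside, half-way up the plate. Plate 8 mm thick, 36 mm high, reaching from 90 mm on the -x side to 24 mm on the +x side. Axes as the carriage's; push towards +y.
- front_plate (a point): Front face of the carriage, 77 mm ahead of the push point: the blue plate that meets the stop pin, 34 mm high above the underside. Axes as the carriage's.
- pin (a point): Foot of the upright brass pivot pin, on the carriage's deck surface 45 mm to the +x side of its centre line. Pin 10 mm thick, 15 mm high, tapered tip. Axes as the carriage's. Four cheek posts (8 mm square, 11 mm high) stand beside the blank at 31 mm before and behind the pin, 18 mm to each side; between them the deck is clear for fingers.
- bar_centre (a point): Centre of the loose steel blank: on the axis of its 13 mm through hole, half-way up. 24 mm wide (x), 18 high, 150 long, about 0.42 kg; y points along it to the red square end, 65 mm from the hole; the bright bevelled nose ends 85 mm the other way. Seated flat on the deck, on the pin, this point is 9 mm above the deck, with 2 mm play to the cheek posts. It clears the pin once raised 16 mm.
- red_end (a point): Centre of the red square end face of the blank. Axes as the blank's.
- tin: Bystander: open steel tin, 84 mm diameter, 90 mm high, upright. Origin at the centre of its underside.
- wrench: Bystander: steel wrench, 190 mm long, lying on the bench beside the bed.
- brush: Bystander: brush, 200 mm long, lying on the bench on the other side of the bed.
Not all that is in view belongs to the job. There is more than one size of the carriage; the one meant has the size given above.

How it is judged:
By the outcome, as a careful person would: the job done as asked, in the order asked, and still so for the second after the job is handed in, with the robot touching nothing.
It also fails if it takes over 72 s, if anything falls off the work surface, if the arm or the gripper's body presses on something with over 40 N, if the wrist force passes 120 N, or if a joint passes its speed limit or range.

## Working session

There is one attempt and no reset: what is moved stays moved. The work goes in short steps, Python scripts to look and compute and a tool call to move; the robot and the scene stay as the last step left them, time stands still between calls to the robot, and variables do not carry over. Pictures are saved under pics/ and viewed, about 8 in all and at most 12, crops included, and the job is handed in when it is done.

Besides the shell and the picture viewer there is one more tool, called after "Call:" by a JSON object that holds its "api" and its "payload". carry_out: Moves the arm, as the interface text tells. Its arguments: {"type":"object","properties":{"increments":{"type":"array"},"claw":{"type":"number"}},"required":["increments"]}

```bash
mkdir -p pics
cat > h.py <<'E'
import numpy as np, cv2
from bench import *
from scipy.spatial.transform import Rotation as R
def snap(n,f):
    im=camera(n); cv2.imwrite('pics/'+f,cv2.cvtColor(np.asarray(im),cv2.COLOR_RGB2BGR)); return im
def proj(n,P):
    m=camera_model(n); T=np.linalg.inv(np.array(m['cam_to_world'])); p=T[:3,:3]@np.array(P)+T[:3,3]
    return m['fx']*p[0]/p[2]+m['cx'], m['fy']*p[1]/p[2]+m['cy']
def unproj(n,u,v,z):
    m=camera_model(n); T=np.array(m['cam_to_world']); d=T[:3,:3]@np.array([(u-m['cx'])/m['fx'],(v-m['cy'])/m['fy'],1]); o=T[:3,3]
    return o+d*(z-o[2])/d[2]
E
python3 - <<'E'
from h import *
np.set_printoptions(precision=4,suppress=True)
for n in ('side','top'):
    snap(n,n+'0.png'); print(n,np.array(camera_model(n)['cam_to_world'])[:3,3])
    for t in ('bed','rails','stop_pin','carriage','push_point','front_plate','pin','bar_centre','red_end','tin','wrench','brush'):
        print(t,[(round(r['score'],2),np.round(r['position'],4).tolist()) for r in landmark_of(n,t)[:3]])
s=state();print(s['clock'],s['tool_pos'],R.from_rotvec(s['tcp_rot']).as_matrix(),s['width'],grip_depth)
E
```

```text
side [0.3291 0.592  0.7259]
bed [(0.71, [0.5686, 0.0609, -0.0031])]
rails []Traceback (most recent call last):
  File "<stdin>", line 6, in <module>
ValueError: it knows: bar_centre, bed, brush, carriage, front_plate, pin, push_point, rails, red_end, tin, wrench
```

View pics/side0.png

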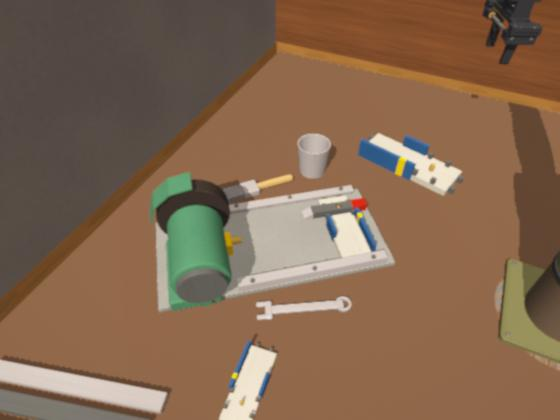

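Run:
```python
from h import *
np.set_printoptions(precision=4,suppress=True)
for n in ('side','top'):
    snap(n,n+'0.png'); print(n,np.array(camera_model(n)['cam_to_world'])[:3,3])
    for t in ('bed','rails','carriage','push_point','front_plate','pin','bar_centre','red_end','tin','wrench','brush'):
        print(t,[(round(r['score'],2),np.round(r['position'],4).tolist()) for r in landmark_of(n,t)[:4]])
s=state();print(s['clock'],s['tool_pos'],R.from_rotvec(s['tcp_rot']).as_matrix(),s['width'],grip_depth)
```

```text
side [0.3291 0.592  0.7259]
bed [(0.89, [0.5717, 0.0604, -0.0034])]
rails [(0.91, [0.5366, 0.0321, 0.028]), (0.63, [0.4286, -0.0533, 0.0299]), (0.34, [0.4937, -0.0088, 0.0383])]
carriage [(0.96, [0.3746, -0.3327, -0.0003]), (0.89, [0.4572, -0.0301, 0.0075]), (0.58, [0.4921, 0.3741, -0.0048])]
push_point [(0.72, [0.3922, -0.2772, 0.026]), (0.63, [0.4287, -0.0555, 0.0282]), (0.63, [0.5206, 0.3789, 0.0141])]
front_plate [(0.81, [0.4605, 0.3666, 0.0183]), (0.74, [0.3575, -0.3884, 0.0366]), (0.67, [0.4901, -0.0082, 0.0391])]
pin [(0.91, [0.4861, 0.4068, 0.0091]), (0.67, [0.4828, -0.0656, 0.0238]), (0.6, [0.3124, -0.316, 0.0187])]
bar_centre [(0.8, [0.4864, -0.0639, 0.0326]), (0.68, [0.438, -0.099, 0.0297])]
red_end [(0.66, [0.4374, -0.1027, 0.0333])]
tin [(0.79, [0.6028, -0.2032, -0.0]), (0.53, [0.4867, -0.064, 0.0362]), (0.36, [0.7083, -0.0708, -0.0007])]
wrench [(0.96, [0.4634, 0.1934, 0.0009]), (0.58, [0.4283, -0.0517, 0.0309])]
brush [(0.92, [0.711, -0.0694, 0.0005]), (0.24, [0.4295, -0.0528, 0.0294])]
top [0.3945 0.0011 1.0927]
bed [(0.92, [0.5731, 0.0563, 0.0014])]
rails [(0.76, [0.
[... 238 characters left out ...]
0.2797, 0.024]), (0.82, [0.5173, 0.3792, 0.0144])]
front_plate [(0.93, [0.4596, 0.3707, 0.0137]), (0.79, [0.3623, -0.3838, 0.0341]), (0.61, [0.4856, -0.0094, 0.0335])]
pin [(0.92, [0.3118, -0.319, 0.0187]), (0.81, [0.4912, 0.4075, 0.0082]), (0.73, [0.4889, -0.0671, 0.0248])]
bar_centre [(0.78, [0.4836, -0.0683, 0.0343])]
red_end [(0.73, [0.4383, -0.1039, 0.0355])]
tin [(0.75, [0.6059, -0.1983, 0.0005]), (0.17, [0.4283, -0.0531, 0.0307])]
wrench [(0.67, [0.4563, 0.1943, 0.0022]), (0.58, [0.5714, 0.0535, -0.0012])]
brush [(0.81, [0.7077, -0.0681, 0.0032])]
1.35 [ 0.2519 -0.572   0.2387] [[ 0.403  -0.9152  0.0001]
 [-0.9152 -0.403  -0.0001]
 [ 0.0001 -0.     -1.    ]] 0.08815162380356524 0.0187
```

View pics/top0.png

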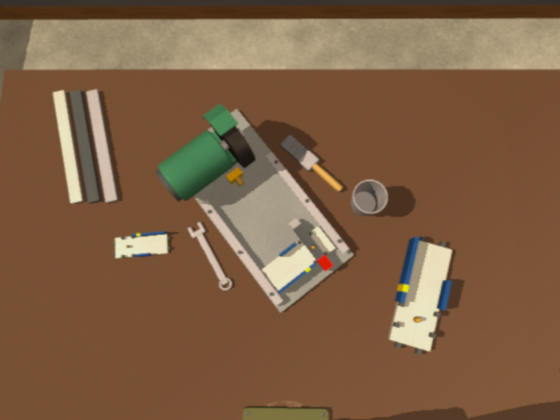

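The overhead view shows the right carriage inside the bed at about (300,260), with the blank's red end at (325,263). The other carriages, at (420,295) and (142,244), are decoys. Next I'll fit the bed pose.

```bash
cat >> h.py <<'E'
from scipy.optimize import least_squares
def loc(y0,flip=1):
    return {'bed':(0,0,0),'carriage':(0,y0,.012),'push_point':(0,y0-.0385,.030),'front_plate':(0,y0+.0385,.030),'pin':(.045,y0,.024),'bar_centre':(.045,y0,.033),'red_end':(.045,y0-.065*flip,.033)}
def b2w(p,q):
    x,y,a=p[:3]; u=np.array([np.cos(a),np.sin(a)]); r=np.array([u[1],-u[0]])
    return np.array([*(np.array([x,y])+r*q[0]+u*q[1]),q[2]])
E
python3 - <<'E'
from h import *
import json
np.set_printoptions(precision=4,suppress=True)
obs=[]
for k in range(2):
  for n in ('top','side'):
    im=camera(n)
    for t in loc(0):
        for r in landmark_of(n,t):
            g=b2w([.572,.057,.645],loc(-.142)[t])
            if np.linalg.norm(np.array(r['position'])[:2]-g[:2])<.015: obs.append((t,np.array(r['position']))); break
f=lambda p: np.concatenate([b2w(p,loc(p[3])[t])[:2]-o[:2] for t,o in obs])
s=least_squares(f,[.572,.057,.645,-.142],loss='soft_l1',f_scale=.003)
p=s.x; print(p,np.degrees(p[2]),len(obs))
for t,o in obs: print(t,np.round((b2w(p,loc(p[3])[t])-o)*1000,1))
json.dump(list(p),open('p.json','w'))
im=camera('top'); im=cv2.cvtColor(np.asarray(im),cv2.COLOR_RGB2BGR)
x0,y0,k=150,80,3.5
big=cv2.resize(im[90:320,160:360],None,fx=3.5,fy=3.5,interpolation=cv2.INTER_CUBIC)
def dr(q,c):
    u,v=proj('top',b2w(p,q)); cv2.circle(big,(int((u-160+.5)*3.5),int((v-90+.5)*3.5)),3,c,-1)
for q in [(-.1175,-.22,.012),(.1175,-.22,.012),(.1175,.28,.012),(-.1015,-.16,.031),(.1015,-.16,.031),(-.1015,.1,.031),(.1015,.1,.031),(-.094,0,.031),(.094,0,.031)]: dr(q,(0,255,255))
for t,q in loc(p[3]).items(): dr(q,(255,0,255))
Y=p[3]
for sx in(-1,1):
    for q in[(.045+sx*.012,Y-.065,.042),(.045+sx*.012,Y+.085,.042)]: dr(q,(0,255,0))
cv2.imwrite('pics/ov.png',cv2.resize(big,None,fx=.74,fy=.74,interpolation=cv2.INTER_AREA))
E
```

```text
[ 0.5715  0.0574  0.6595 -0.1428] 37.78832249505386 26
bed [0.1 0.9 0.4]
carriage [-2.5  0.2 -0.6]
push_point [1.9 0.2 0.6]
pin [-1.   0.5  0. ]
bar_centre [ 5.4  0.3 -0.2]
red_end [-1.6 -0.  -1.5]
bed [-0.7 -1.8  1.5]
carriage [1.  1.1 1.6]
push_point [-0.4 -2.9  2.3]
front_plate [ -1.1   2.2 -11.9]
pin [5.3 0.9 1.1]
bar_centre [-0.1 -0.7  0.5]
red_end [-2.6 -2.6  1.2]
bed [-0.1  5.2  0.3]
carriage [-1.1 -0.5 -0.1]
push_point [ 0.1 -1.4  0.8]
front_plate [ 2.3  3.1 -6. ]
pin [-0.6 -2.2  0.6]
bar_centre [5.6 2.5 0.7]
red_end [-1.1 -1.6 -3.1]
bed [ 1.3 -4.5  3.1]
carriage [0.7 2.5 2.8]
push_point [-0.2  2.1  1.9]
front_plate [ -2.1  -1.8 -11.1]
pin [0.6 0.6 4.4]
bar_centre [-2.7 -1.2 -1.7]
```

View pics/ov.png

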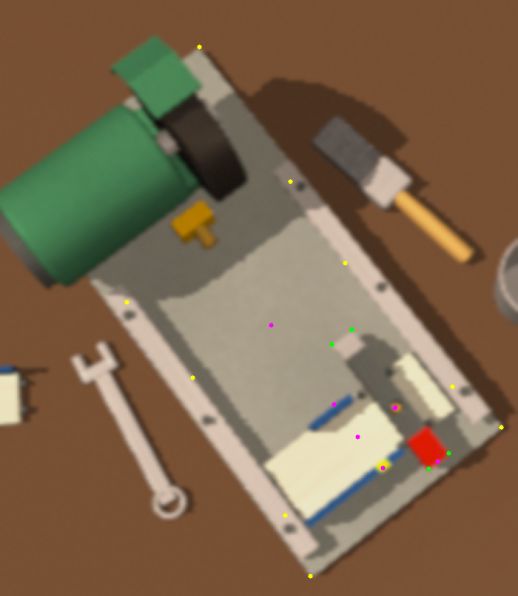

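```bash
cat >> h.py <<'E'
import json
p=json.load(open('p.json'))
def rel(q,jaw=None):
    s=state(); M=R.from_rotvec(s['tcp_rot']).as_matrix(); d=M.T@(b2w(p,q)-np.array(s['tool_pos']))*100
    xb=np.array([np.sin(p[2]),-np.cos(p[2]),0]); v=M.T@xb; t=np.arctan2(v[1],v[0])
    print('rel cm',np.round(d,2),'twist to jaw||+bedx',round(t,3),'joints',np.round(s['joints'],2),'t',round(s['clock'],2))
E
python3 -c "
from h import *
rel((.045,p[3],.15)); print(b2w(p,(.045,p[3],.15)))"
```

```text
rel cm [-36.9  -41.85   8.87] twist to jaw||+bedx -0.245 joints [ 1.19  0.69 -0.19  1.57  0.16  0.9  -0.22] t 3.0
[ 0.48621241 -0.06569213  0.15      ]
```

Call:
{"api": "carry_out", "payload": {"increments": [[-3,-3,0,0],[-6,-7,0,0],[-9,-10.5,0,0],[-12,-14,1,0],[-15,-17.5,2,0],[-18,-21,3,0],[-21,-24.5,4,0],[-24,-28,4,-0.1],[-27,-31.5,4,-0.2],[-30,-34.5,4,-0.24]], "claw": 0}}

```text
clock: 4.0
tool_pos: [0.4482, -0.1563, 0.1989]
tcp_rot: [-2.82, 1.383, -0.002]
contact_force: [1.8, -0.5, 0.3]
width: 0.0435
```

```bash
python3 -c "
from h import *
rel((.045,p[3],.11)); print(state()['width'])"
```

```text
rel cm [-4.85 -8.55  8.9 ] twist to jaw||+bedx -0.001 joints [ 0.36  0.56 -0.18  2.05  0.19  0.54 -0.87] t 4.0
0.043508761335120424
```

Call:
{"api": "carry_out", "payload": {"increments": [[-2,-3.5,3,0],[-4,-7,6,0],[-4.85,-8.55,8.5,0],[-4.85,-8.55,8.9,0],[-4.85,-8.55,8.9,0],[-4.85,-8.55,8.9,0]]}}

```text
clock: 4.6
tool_pos: [0.4849, -0.0699, 0.1106]
tcp_rot: [2.815, -1.393, 0.002]
contact_force: [0.7, -1.0, 0.6]
width: 0.0442
```

```bash
cat >> h.py <<'E'
def close(f,q,w=55,names=('top','side')):
    o=[]
    for n in names:
        im=cv2.cvtColor(np.asarray(camera(n)),cv2.COLOR_RGB2BGR); u,v=map(int,proj(n,b2w(p,q)))
        o.append(cv2.resize(im[v-w:v+w,u-w:u+w],(400,400),interpolation=cv2.INTER_CUBIC))
    cv2.imwrite('pics/'+f,np.hstack(o))
E
python3 -c "
from h import *
rel((.045,p[3],.027)); print(state()['width'])
close('c1.png',(.045,p[3],.04))"
```

```text
rel cm [-0.26 -0.36  8.36] twist to jaw||+bedx -0.007 joints [ 0.11  0.74 -0.1   2.08  0.21  0.33 -1.08] t 4.6
0.044222105829008033
```

View pics/c1.png

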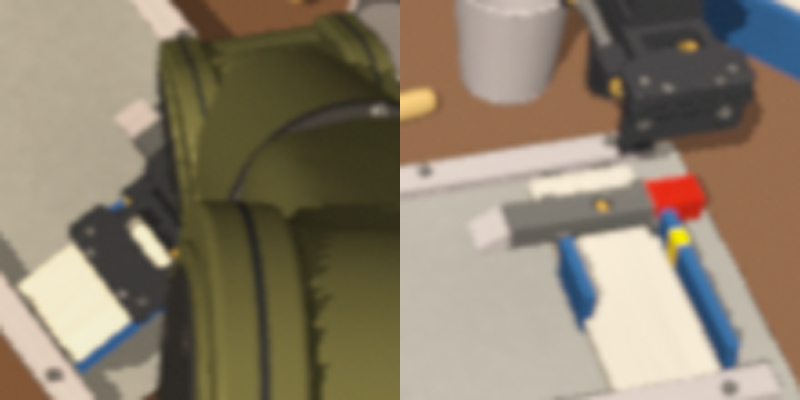

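The side view shows the gripper above and just beyond the blank, and the hole and pin are visible at (602,205). I'll descend part way and let it settle.

Call:
{"api": "carry_out", "payload": {"increments": [[0,0,1.5,0],[0,0,3,0],[0,0,4,0],[0,0,4,0],[0,0,4,0]]}}

```text
clock: 5.2
tool_pos: [0.4851, -0.0684, 0.0702]
tcp_rot: [2.817, -1.39, 0.001]
contact_force: [0.5, 0.8, 0.3]
width: 0.0439
```

```bash
python3 -c "
from h import *
rel((.045,p[3],.027))"
```

```text
rel cm [-0.15 -0.25  4.32] twist to jaw||+bedx -0.005 joints [ 0.09  0.82 -0.07  2.1   0.22  0.23 -1.09] t 5.2
```

Call:
{"api": "carry_out", "payload": {"increments": [[-0.15,-0.25,1,0],[-0.15,-0.25,2,0],[-0.15,-0.25,3,0],[-0.15,-0.25,3.8,0],[-0.15,-0.25,4.2,0],[-0.15,-0.25,4.25,0],[-0.15,-0.25,4.25,0]]}}

```text
clock: 5.9
tool_pos: [0.486, -0.0652, 0.0271]
tcp_rot: [2.818, -1.389, -0.0]
contact_force: [-0.5, -1.0, -0.4]
width: 0.0443
```

Call:
{"api": "carry_out", "payload": {"increments": [[0,0,0,0],[0,0,0,0],[0,0,0,0],[0,0,0,0],[0,0,0,0]], "claw": -1}}

```text
clock: 6.4
tool_pos: [0.4863, -0.0652, 0.0275]
tcp_rot: [-2.818, 1.389, -0.001]
contact_force: [-0.6, -0.4, 3.5]
width: 0.0234
```

```bash
python3 -c "
from h import *
rel((.045,p[3],.027));s=state();print(s['contact_force'],s['wrist_torque'],s['width'])"
```

```text
rel cm [0.04 0.03 0.05] twist to jaw||+bedx -0.005 joints [ 0.06  0.9  -0.04  2.1   0.23  0.14 -1.11] t 6.4
[-0.6224808  -0.36748297  3.48865996] [ 0.02871649  0.07639547 -0.02440105] 0.02338451452010289
```

Call:
{"api": "carry_out", "payload": {"increments": [[0,0,-0.5,0],[0,0,-1,0],[0,0,-1.5,0],[0,0,-2,0],[0,0,-2.5,0],[0,0,-3.5,0],[0,0,-5,0],[0,0,-6,0],[0,0,-6,0],[0,0,-6,0]]}}

```text
clock: 7.4
tool_pos: [0.4862, -0.0652, 0.0874]
tcp_rot: [-2.818, 1.389, -0.001]
contact_force: [-0.6, 0.4, -5.1]
width: 0.0239
```

```bash
python3 -c "
from h import *
rel((.045,p[3],.027));s=state();print(s['contact_force'],s['wrist_torque'],s['width'])
close('c2.png',(.045,p[3],.06))
for n in('top','side'):
  for t in ('red_end','bar_centre','pin','carriage','push_point'): print(n,t,[(round(r['score'],2),np.round(r['position'],4).tolist()) for r in landmark_of(n,t)[:3]])
"
```

```text
rel cm [0.04 0.03 6.04] twist to jaw||+bedx -0.005 joints [ 0.09  0.78 -0.08  2.09  0.22  0.28 -1.09] t 7.4
[-0.58325884  0.43625323 -5.05562956] [0.03312226 0.03623056 0.05276041] 0.02385508732564633
top red_end []
top bar_centre []
top pin [(0.77, [0.4945, 0.4106, 0.0064]), (0.17, [0.462, -0.0286, 0.0109])]
top carriage [(0.84, [0.4859, 0.3751, 0.0006]), (0.59, [0.4597, -0.0309, 0.0118])]
top push_point [(0.65, [0.5168, 0.3784, 0.0099])]
side red_end []
side bar_centre [(0.86, [0.4848, -0.0647, 0.0935])]
side pin [(0.91, [0.4828, -0.0645, 0.0228]), (0.73, [0.3117, -0.3192, 0.0191]), (0.59, [0.4893, 0.4097, 0.009])]
side carriage [(0.93, [0.4929, 0.3756, -0.0033]), (0.72, [0.458, -0.0307, 0.0077]), (0.58, [0.3749, -0.3322, -0.0024])]
side push_point [(0.86, [0.5178, 0.3758, 0.0153]), (0.81, [0.4262, -0.0561, 0.0315]), (0.59, [0.3915, -0.2805, 0.0267])]
```

View pics/c2.png

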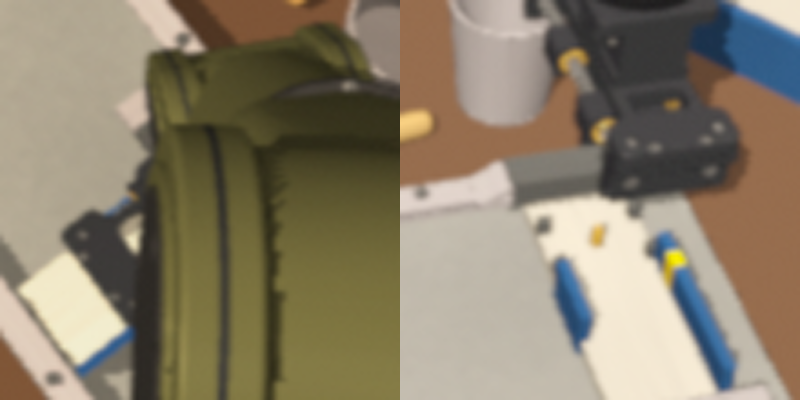

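Call:
{"api": "carry_out", "payload": {"increments": [[0,0,0,-0.14],[0,0,0,-0.28],[0,0,0,-0.42],[0,0,0,-0.56],[0,0,0,-0.7],[0,0,0,-0.84],[0,0,0,-0.98],[0,0,0,-1.12],[0,0,0,-1.26],[0,0,0,-1.4]]}}

```text
clock: 9.0
tool_pos: [0.4861, -0.0655, 0.0872]
tcp_rot: [3.047, 0.761, -0.0]
contact_force: [-0.3, -0.2, -4.5]
width: 0.0235
```

Call:
{"api": "carry_out", "payload": {"increments": [[0,0,0,-0.14],[0,0,0,-0.28],[0,0,0,-0.42],[0,0,0,-0.56],[0,0,0,-0.7],[0,0,0,-0.84],[0,0,0,-0.98],[0,0,0,-1.12],[0,0,0,-1.26],[0,0,0,-1.4]]}}

```text
clock: 10.0
tool_pos: [0.4859, -0.0658, 0.0871]
tcp_rot: [1.841, 2.545, -0.001]
contact_force: [-1.0, -0.3, -5.1]
width: 0.0238
```

Call:
{"api": "carry_out", "payload": {"increments": [[0,0,0,-0.14],[0,0,0,-0.28],[0,0,0,-0.34],[0,0,0,-0.34],[0,0,0,-0.34],[0,0,0,-0.34]]}}

```text
clock: 10.6
tool_pos: [0.486, -0.0654, 0.0872]
tcp_rot: [1.393, 2.816, -0.001]
contact_force: [0.6, -0.1, -4.1]
width: 0.0236
```

```bash
python3 -c "
from h import *
rel((.045,p[3],.027));s=state();print(s['tool_pos'],s['contact_force'],s['wrist_torque'],s['width'])
close('c3.png',(.045,p[3]+.02,.06))
for n in('top','side'):
  for t in ('red_end','bar_centre','pin'): print(n,t,[(round(r['score'],2),np.round(r['position'],4).tolist()) for r in landmark_of(n,t)[:3]])
"
```

```text
rel cm [-0.03 -0.    6.02] twist to jaw||+bedx 3.134 joints [ 0.52  0.91 -0.82  2.07  1.11  0.7   1.16] t 10.6
[ 0.48604571 -0.06541543  0.08718246] [ 0.58520846 -0.13553161 -4.09197082] [ 0.16135816 -0.10678639 -0.00560479] 0.02362217408289779
top red_end [(0.52, [0.5394, -0.0258, 0.0945])]
top bar_centre []
top pin [(0.95, [0.489, 0.4043, 0.007]), (0.6, [0.4843, -0.0639, 0.0211])]
side red_end [(0.78, [0.5397, -0.0254, 0.0901])]
side bar_centre [(0.86, [0.49, -0.0666, 0.0934])]
side pin [(0.96, [0.3118, -0.3165, 0.0158]), (0.91, [0.4893, 0.4071, 0.0098]), (0.69, [0.483, -0.0631, 0.0248])]
```

View pics/c3.png

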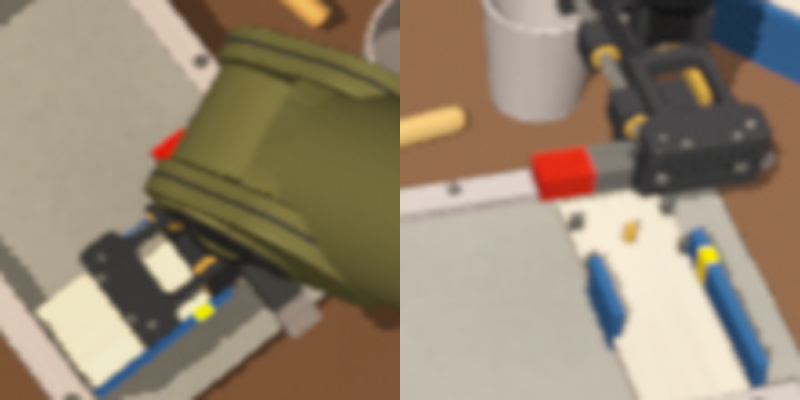

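```bash
python3 -c "
from h import *
im=np.asarray(camera('side')).astype(int)
r,g,b=im[...,0],im[...,1],im[...,2]
s=state();T=np.array(s['tool_pos']);u=np.array([np.cos(p[2]),np.sin(p[2])]);x=np.array([u[1],-u[0]])
def near(m,q,w):
  c=proj('side',q);Y,X=np.nonzero(m);k=(abs(X-c[0])<w)&(abs(Y-c[1])<w);return X[k],Y[k]
q=b2w(p,(.045,p[3],.024+.0075))
print(proj('side',q)); 
X,Y=near((r-b>60)&(r>120)&(g>70)&(r-g<110),q,8)
print('gold',len(X),X.mean(),Y.mean(),X.min(),X.max(),Y.min(),Y.max())
for z in(.030,.0315,.033):
  w=unproj('side',X.mean(),Y.mean(),z); d=w[:2]-T[:2]; print('pin along,across mm',z,d@u*1000,d@x*1000)
zc=T[2]-.0275+.033
rm=((r>110)&(g<60)&(b<60)).astype(np.uint8)
X,Y=near(rm,np.r_[T[:2]+u*.06,zc],25)
print('red box',X.min(),X.max(),Y.min(),Y.max(),len(X))
rs=(r-np.maximum(g,b))
for e in(0,.002,.004):
  P=[proj('side',np.r_[T[:2]+u*(.065+e)+x*a*.012,zc+h*.009]) for a in(-1,1) for h in(-1,1)]
  print(e,np.round(P,1).tolist())
y0,x0=int(Y.min())-2,int(X.min())-3
print(x0,y0);print(rs[y0:y0+17,x0:x0+24])
"
```

```text
(np.float64(337.98608558742865), np.float64(207.60676653260697))
gold 22 337.72727272727275 208.4090909090909 336 339 205 211
pin along,across mm 0.03 0.5863245473461686 -0.5462448853720798
pin along,across mm 0.0315 1.1856467712649077 -1.8719351985512045
pin along,across mm 0.033 1.7849689951835348 -3.1976255117302754
red box 312 327 187 198 163
0 [[314.2, 200.0], [314.7, 194.2], [311.3, 192.6], [311.7, 186.8]]
0.002 [[313.3, 200.1], [313.8, 194.3], [310.4, 192.8], [310.8, 187.0]]
0.004 [[312.4, 200.3], [312.9, 194.5], [309.5, 192.9], [310.0, 187.1]]
309 185
[[ 42  42  43  43  45  48  53  57  59  64  70  76  86  99 108 114 102  62
   28  17  15  13  11   9]
 [ 43  49  58  69  74  85  99 106 110 120 135 141 147 155 159 161 143  88
   32   9   5   5   6   5]
 [ 45  63  98 127 140 147 154 158 158 166 173 177 179 181 183 181 166 117
   57  15   5   5   5   5]
 [ 46  69 119 161 174 178 179 181 182 181 183 184 185 188 185 185 179 147
   87  30   7   5   5   5]
 [ 46  70 123 167 184 185 185 183 184 185 185 186 187 185 186 186 184 164
  111  51  13   5   5   5]
 [ 44  64 109 160 181 184 185
[... 483 characters left out ...]
20  37  79 131 153 159 158 158 157 154 153 155 152 153 154 154 155
  138  90  36   9   4   4]
 [ 15  16  27  58 110 145 152 153 152 153 153 153 152 152 152 153 154 152
  135  86  33   8   4   4]
 [ 14  15  20  41  92 141 150 151 152 152 151 151 152 151 150 152 148 141
  122  71  23   8   7   8]
 [ 14  14  17  36  85 135 150 151 147 146 144 140 129 120 113 106  97  86
   73  40  15  10  11  11]
 [ 13  13  16  32  73 116 124 118 104  91  85  82  69  56  49  41  32  26
   24  17  12  11  11  11]
 [ 12  11  12  20  44  67  67  59  47  33  27  25  22  18  17  15  14  12
   13  11  12  11  11  11]
 [ 10   8   7  10  17  22  22  20  18  14  13  12  12  12  12  12  12  11
   12  12  12  11  12  11]]
```

Call:
{"api": "carry_out", "payload": {"increments": [[0.05,-0.17,1,0],[0.05,-0.17,2,0],[0.05,-0.17,3,0],[0.05,-0.17,4,0],[0.05,-0.17,4.2,0],[0.05,-0.17,4.2,0]]}}

```text
clock: 11.65
tool_pos: [0.4844, -0.0657, 0.0451]
tcp_rot: [-1.391, -2.816, 0.0]
contact_force: [0.1, -0.2, -4.0]
width: 0.0235
```

Call:
{"api": "carry_out", "payload": {"increments": [[0,0,0.1,0],[0,0,0.2,0],[0,0,0.3,0],[0,0,0.4,0],[0,0,0.5,0],[0,0,0.5,0]]}}

```text
clock: 12.25
tool_pos: [0.4844, -0.0658, 0.0401]
tcp_rot: [-1.391, -2.817, 0.0]
contact_force: [-0.2, 0.6, -4.3]
width: 0.0234
```

Call:
{"api": "carry_out", "payload": {"increments": [[0,0,0.1,0],[0,0,0.2,0],[0,0,0.3,0],[0,0,0.3,0]]}}

```text
clock: 12.65
tool_pos: [0.4844, -0.0658, 0.0371]
tcp_rot: [-1.391, -2.817, 0.0]
contact_force: [-0.2, 0.3, -3.7]
width: 0.0237
```

```bash
python3 -c "
from h import *
rel((.045,p[3],.027));s=state();print(s['tool_pos'],s['contact_force'],s['wrist_torque'],s['width'])"
```

```text
rel cm [-0.1   0.16  1.01] twist to jaw||+bedx 3.135 joints [ 0.48  0.99 -0.74  2.09  1.27  0.63  1.03] t 12.65
[ 0.48436118 -0.06582265  0.03706216] [-0.22968322  0.29446553 -3.65579338] [ 0.11086435 -0.0939073   0.01275122] 0.023720060256287055
```

Call:
{"api": "carry_out", "payload": {"increments": [[0,0,0.15,0],[0,0,0.3,0],[0,0,0.45,0],[0,0,0.6,0],[0,0,0.6,0]]}}

```text
clock: 13.15
tool_pos: [0.4843, -0.0658, 0.031]
tcp_rot: [-1.391, -2.816, 0.0]
contact_force: [0.2, 0.3, -4.1]
width: 0.0235
```

Call:
{"api": "carry_out", "payload": {"increments": [[0,0,0.1,0],[0,0,0.2,0],[0,0,0.3,0],[0,0,0.35,0],[0,0,0.35,0]]}}

```text
clock: 13.65
tool_pos: [0.4844, -0.0658, 0.0277]
tcp_rot: [1.391, 2.817, -0.0]
contact_force: [-0.7, 0.3, -4.2]
width: 0.0236
```

Call:
{"api": "carry_out", "payload": {"increments": [[0,0,0.03,0],[0,0,0.03,0],[0,0,0.03,0],[0,0,0.03,0]], "claw": 0}}

```text
clock: 14.05
tool_pos: [0.4846, -0.0657, 0.0276]
tcp_rot: [1.391, 2.816, 0.0]
contact_force: [0.1, 0.8, 0.5]
width: 0.0443
```

Call:
{"api": "carry_out", "payload": {"increments": [[0,0,-0.5,0],[0,0,-1.5,0],[0,0,-3,0],[0,0,-5,0],[0,-2,-8,0],[0,-5,-10,0],[3,-8,-10,0],[5,-11,-10,0],[5,-11,-10,0],[5,-11,-10,0]]}}

```text
clock: 15.05
tool_pos: [0.3667, -0.0931, 0.1279]
tcp_rot: [1.39, 2.816, -0.0]
contact_force: [0.6, 0.3, -0.3]
width: 0.0438
```

```bash
python3 -c "
from h import *
s=state();print(s['contact_force'],s['width'])
close('c4.png',(.045,p[3]+.02,.03))
pp=list(p)
for n in('top','side'):
  for t in ('red_end','bar_centre','carriage','push_point','front_plate'): print(n,t,[(round(r['score'],2),np.round(r['position'],4).tolist()) for r in landmark_of(n,t)[:4] if abs(r['position'][1])<.15], np.round(b2w(p,loc(p[3],-1)[t]),4))
rel((0,p[3]-.06,.05))
"
```

```text
[ 0.64530917  0.26776974 -0.25283983] 0.04375773398378798
top red_end [(0.56, [0.5378, -0.0241, 0.0343]), (0.43, [0.7089, -0.0685, 0.0026])] [ 0.5376 -0.0259  0.033 ]
top bar_centre [(0.79, [0.4824, -0.0655, 0.0341]), (0.73, [0.7072, -0.0669, 0.0018])] [ 0.4862 -0.0657  0.033 ]
top carriage [(0.61, [0.4608, -0.0318, 0.0111])] [ 0.4586 -0.0301  0.012 ]
top push_point [(0.67, [0.4286, -0.0519, 0.0294])] [ 0.4282 -0.0537  0.03  ]
top front_plate [(0.82, [0.4824, -0.0073, 0.0372])] [ 0.4891 -0.0065  0.03  ]
side red_end [(0.75, [0.539, -0.0229, 0.0321]), (0.37, [0.5724, 0.0589, -0.003])] [ 0.5376 -0.0259  0.033 ]
side bar_centre [(0.85, [0.4855, -0.0649, 0.0334])] [ 0.4862 -0.0657  0.033 ]
side carriage [(0.88, [0.4588, -0.0316, 0.0102])] [ 0.4586 -0.0301  0.012 ]
side push_point [(0.67, [0.4298, -0.0551, 0.0262])] [ 0.4282 -0.0537  0.03  ]
side front_plate [(0.83, [0.4898, -0.0065, 0.038])] [ 0.4891 -0.0065  0.03  ]
rel cm [-0.64  5.11  7.74] twist to jaw||+bedx 3.135 joints [ 0.62  0.75 -0.82  2.37  1.22  0.56  1.02] t 15.65
```

View pics/c4.png

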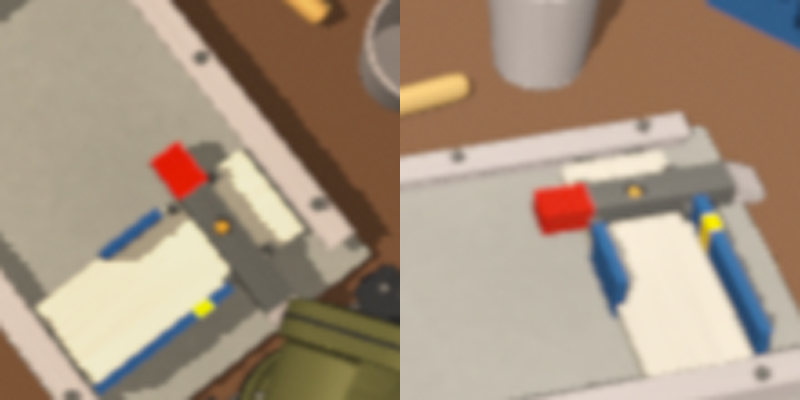

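The blank is seated flat on its pin, which shows in the hole at (222,227) in the left crop, with the red end towards the wheel. Next I'll shut the gripper and go behind the push plate.

Call:
{"api": "carry_out", "payload": {"increments": [[-0.3,2,0,0],[-0.64,4,1,0],[-0.64,4.2,3,0],[-0.64,4.2,5,0],[-0.64,4.2,7,0],[-0.64,4.2,7,0],[-0.64,4.2,7,0],[-0.64,4.2,7,0]], "claw": -1}}

```text
clock: 16.45
tool_pos: [0.4043, -0.0725, 0.0582]
tcp_rot: [1.391, 2.816, 0.001]
contact_force: [-0.7, 0.0, 0.2]
width: 0.0004
```

```bash
python3 -c "
from h import *
s=state();print(s['contact_force'],s['width'],s['tool_pos'])
rel((0,p[3]-.0385-.018,.025))
"
```

```text
[-0.72859529  0.03344439  0.23776132] 0.0003708351624262212 [ 0.40429321 -0.07245796  0.05817708]
rel cm [0.03 1.24 3.32] twist to jaw||+bedx 3.135 joints [ 0.5   0.91 -0.72  2.31  1.48  0.55  0.77] t 16.45
```

Call:
{"api": "carry_out", "payload": {"increments": [[0,0,1,0],[0,0,2,0],[0,0,3,0],[0,0,3.3,0],[0,0.4,3.3,0],[0,0.8,3.3,0],[0,1.2,3.3,0],[0,1.5,3.3,0],[0,1.8,3.3,0],[0,1.8,3.3,0]]}}

```text
clock: 17.45
tool_pos: [0.4186, -0.0613, 0.0245]
tcp_rot: [1.391, 2.817, 0.0]
contact_force: [-0.3, -0.1, -0.9]
width: 0.0009
```

```bash
cat >> h.py <<'E'
def st():
    s=state();T=np.array(s['tool_pos']);u=np.array([np.cos(p[2]),np.sin(p[2])]);x=np.array([u[1],-u[0]]);d=T[:2]-np.array(p[:2]);f=np.array(s['contact_force'])
    print('bed x,y mm',np.round([d@x*1000,d@u*1000],1),'z',round(T[2]*1000,1),'F x,y,z',np.round([f[:2]@x,f[:2]@u,f[2]],1),'tq',np.round(s['wrist_torque'],2),s['clock'])
E
python3 -c "
from h import *
st()
close('c5.png',(0,p[3]-.03,.03))"
```

```text
bed x,y mm [ 1.000e-01 -1.936e+02] z 24.5 F x,y,z [-0.1 -0.3 -0.9] tq [ 0.1  -0.11 -0.06] 17.45
```

View pics/c5.png

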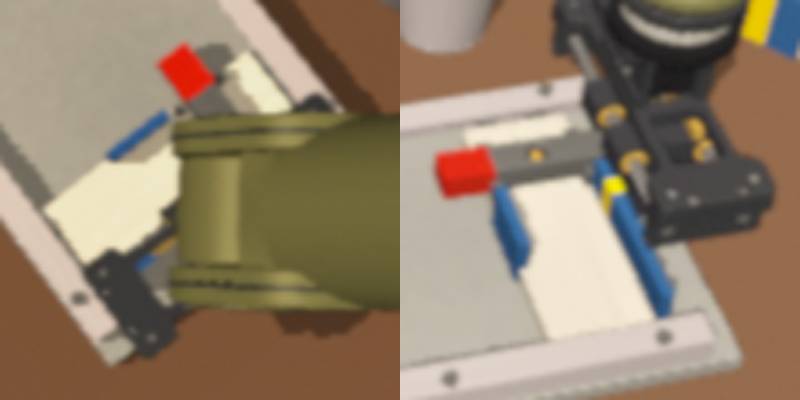

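Call:
{"api": "carry_out", "payload": {"increments": [[0,0.2,0,0],[0,0.4,0,0],[0,0.6,0,0],[0,0.8,0,0],[0,1.0,0,0],[0,1.2,0,0],[0,1.4,0,0],[0,1.6,0,0],[0,1.8,0,0],[0,2,0,0]]}}

```text
clock: 18.55
tool_pos: [0.4296, -0.0528, 0.0242]
tcp_rot: [-1.392, -2.812, 0.014]
contact_force: [-8.3, -5.2, 7.1]
width: 0.0001
```

```bash
python3 -c "
from h import *
st()"
```

```text
bed x,y mm [ 1.000e-01 -1.796e+02] z 24.2 F x,y,z [-0.9 -9.7  7.1] tq [-1.05  1.47  0.01] 18.55
```

Call:
{"api": "carry_out", "payload": {"increments": [[0,0.3,0,0],[0,0.6,0,0],[0,0.9,0,0],[0,1.2,0,0],[0,1.5,0,0],[0,1.8,0,0],[0,2.1,0,0],[0,2.4,0,0],[0,2.7,0,0],[0,3,0,0]]}}

```text
clock: 19.55
tool_pos: [0.4534, -0.0349, 0.0241]
tcp_rot: [-1.392, -2.812, 0.016]
contact_force: [-7.9, -6.6, 7.9]
width: 0.0004
```

```bash
python3 -c "
from h import *
st()
for n in('top','side'):
  camera(n)
  for t in ('red_end','carriage','front_plate','push_point'): print(n,t,[(round(r['score'],2),np.round(r['position'],4).tolist()) for r in landmark_of(n,t)[:4] if abs(r['position'][1])<.15])
"
```

```text
bed x,y mm [   0.6 -149.8] z 24.1 F x,y,z [  0.4 -10.3   7.9] tq [-1.05  1.52  0.06] 19.55
top red_end [(0.68, [0.5767, -0.0034, 0.0332])]
top carriage [(0.6, [0.4921, -0.0044, 0.0145])]
top front_plate [(0.89, [0.5182, 0.0181, 0.0322])]
top push_point []
side red_end [(0.89, [0.5713, 0.0013, 0.0299]), (0.69, [0.5244, 0.0199, 0.0416])]
side carriage [(0.9, [0.4942, -0.0031, 0.0066])]
side front_plate [(0.93, [0.5271, 0.0178, 0.0414])]
side push_point [(0.88, [0.4656, -0.0276, 0.0317])]
```

Call:
{"api": "carry_out", "payload": {"increments": [[0.01,0.4,0,0],[0.02,0.8,0,0],[0.03,1.2,0,0],[0.04,1.6,0,0],[0.05,2.0,0,0],[0.06,2.4,0,0],[0.07,2.8,0,0],[0.08,3.2,0,0],[0.09,3.6,0,0],[0.1,4,0,0]]}}

```text
clock: 21.05
tool_pos: [0.4848, -0.01, 0.024]
tcp_rot: [-1.392, -2.813, 0.016]
contact_force: [-7.6, -6.7, 8.4]
width: 0.0004
```

```bash
python3 -c "
from h import *
st()"
```

```text
bed x,y mm [ 1.000e-01 -1.098e+02] z 24.0 F x,y,z [  0.6 -10.1   8.4] tq [-1.12  1.49  0.04] 21.05
```

Call:
{"api": "carry_out", "payload": {"increments": [[0.0,0.4,0,0],[0.01,0.8,0,0],[0.01,1.2,0,0],[0.02,1.6,0,0],[0.02,2.0,0,0],[0.02,2.4,0,0],[0.03,2.8,0,0],[0.03,3.2,0,0],[0.04,3.6,0,0],[0.04,4,0,0]]}}

```text
clock: 22.05
tool_pos: [0.5165, 0.0147, 0.0239]
tcp_rot: [-1.392, -2.813, 0.016]
contact_force: [-8.4, -6.6, 8.4]
width: 0.0006
```

```bash
python3 -c "
from h import *
st()"
```

```text
bed x,y mm [ -0.  -69.6] z 23.9 F x,y,z [  0.1 -10.7   8.4] tq [-1.1   1.46  0.02] 22.05
```

Call:
{"api": "carry_out", "payload": {"increments": [[0.0,0.3,0,0],[0,0.6,0,0],[0,0.9,0,0],[0,1.2,0,0],[0,1.5,0,0],[0,1.8,0,0],[0.01,2.1,0,0],[0.01,2.4,0,0],[0.02,2.7,0,0],[0.02,3,0,0]]}}

```text
clock: 23.05
tool_pos: [0.5403, 0.0331, 0.0238]
tcp_rot: [-1.391, -2.813, 0.016]
contact_force: [-8.6, -6.3, 9.5]
width: 0.0004
```

```bash
python3 -c "
from h import *
st()
close('c6.png',(0,.04,.03),60)
for n in('top','side'):
  for t in ('bed','carriage','front_plate','red_end'): print(n,t,[(round(r['score'],2),np.round(r['position'],4).tolist()) for r in landmark_of(n,t)[:4] if abs(r['position'][1])<.15])
"
```

```text
bed x,y mm [  0.1 -39.6] z 23.8 F x,y,z [ -0.3 -10.7   9.5] tq [-1.11  1.52  0.03] 23.05
top bed []
top carriage []
top front_plate []
top red_end []
side bed []
side carriage [(0.66, [0.58, 0.0625, 0.0078])]
side front_plate [(0.72, [0.6117, 0.0877, 0.0397])]
side red_end [(0.61, [0.6642, 0.0715, 0.0335])]
```

View pics/c6.png

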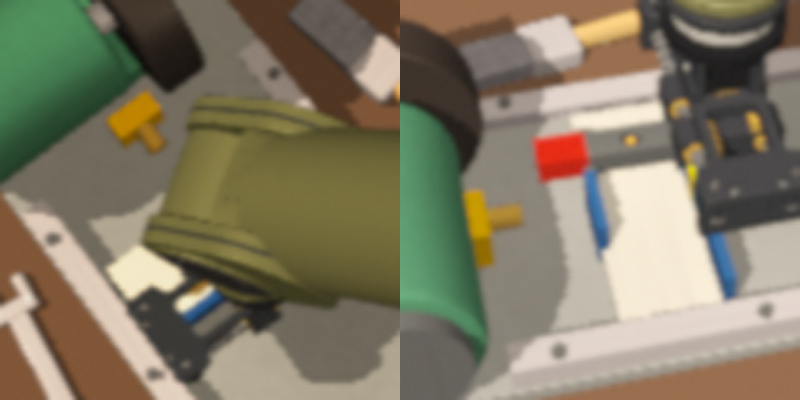

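Call:
{"api": "carry_out", "payload": {"increments": [[0.0,0.3,0,0],[0,0.6,0,0],[0,0.9,0,0],[0,1.2,0,0],[0,1.5,0,0],[0,1.8,0,0],[0.01,2.1,0,0],[0.01,2.4,0,0],[0.02,2.7,0,0],[0.02,3,0,0]]}}

```text
clock: 24.55
tool_pos: [0.5643, 0.0517, 0.0237]
tcp_rot: [-1.391, -2.813, 0.016]
contact_force: [-7.3, -5.9, 7.4]
width: 0.0006
```

```bash
python3 -c "
from h import *
st()
a=proj('top',b2w(p,(0,.04,.03)));a=[int(v) for v in a]
w=unproj('top',a[0]-60+158*.3,a[1]-60+148*.3,.036);d=w[:2]-np.array(p[:2]);u=np.array([np.cos(p[2]),np.sin(p[2])]);print('tip along',d@u,'across',d@np.array([u[1],-u[0]]))"
```

```text
bed x,y mm [ 0.1 -9.2] z 23.7 F x,y,z [ 0.2 -9.4  7.4] tq [-1.06  1.4  -0.01] 24.55
tip along 0.09348223768363706 across -0.0006669772904530767
```

Call:
{"api": "carry_out", "payload": {"increments": [[0,0.1,0,0],[0,0.2,0,0],[0,0.3,0,0],[0,0.4,0,0],[0,0.5,0,0],[0,0.6,0,0],[0,0.7,0,0],[0,0.8,0,0],[0,0.9,0,0],[0.01,1.0,0,0]]}}

```text
clock: 25.55
tool_pos: [0.5722, 0.0578, 0.0237]
tcp_rot: [-1.391, -2.813, 0.015]
contact_force: [-8.6, -5.7, 7.6]
width: 0.0004
```

```bash
python3 -c "
from h import *
st()"
```

```text
bed x,y mm [0.1 0.8] z 23.7 F x,y,z [ -0.8 -10.3   7.6] tq [-1.05  1.37  0.06] 25.55
```

Call:
{"api": "carry_out", "payload": {"increments": [[0,0.1,0,0],[0,0.2,0,0],[0,0.3,0,0],[0,0.4,0,0],[0,0.5,0,0],[0,0.6,0,0]]}}

```text
clock: 26.15
tool_pos: [0.5766, 0.0613, 0.0237]
tcp_rot: [-1.391, -2.813, 0.017]
contact_force: [-9.5, -7.2, 10.1]
width: 0.0003
```

```bash
python3 -c "
from h import *
st()"
```

```text
bed x,y mm [0.  6.4] z 23.7 F x,y,z [ -0.1 -12.   10.1] tq [-1.27  1.74  0.06] 26.15
```

Call:
{"api": "carry_out", "payload": {"increments": [[0,0.1,0,0],[0,0.2,0,0],[0,0.3,0,0],[0,0.4,0,0]]}}

```text
clock: 26.55
tool_pos: [0.5791, 0.0631, 0.0237]
tcp_rot: [-1.39, -2.813, 0.019]
contact_force: [-11.2, -7.7, 10.1]
width: 0.0005
```

Call:
{"api": "carry_out", "payload": {"increments": [[0,0.1,0,0],[0,0.2,0,0]]}}

```text
clock: 26.75
tool_pos: [0.5804, 0.0641, 0.0237]
tcp_rot: [-1.39, -2.812, 0.02]
contact_force: [-11.1, -8.8, 10.4]
width: 0.0002
```

```bash
python3 -c "
from h import *
st()"
```

```text
bed x,y mm [ 0.2 11.2] z 23.7 F x,y,z [  0.2 -14.2  10.4] tq [-1.43  1.97  0.01] 26.75
```

Call:
{"api": "carry_out", "payload": {"increments": [[0,0.1,0,0],[0,0.2,0,0]]}}

```text
clock: 26.95
tool_pos: [0.5818, 0.0651, 0.0237]
tcp_rot: [-1.39, -2.812, 0.021]
contact_force: [-11.5, -8.6, 11.8]
width: 0.0003
```

Call:
{"api": "carry_out", "payload": {"increments": [[0,0.1,0,0],[0,0.1,0,0]]}}

```text
clock: 27.15
tool_pos: [0.5827, 0.0658, 0.0236]
tcp_rot: [-1.39, -2.812, 0.021]
contact_force: [-10.3, -8.1, 10.5]
width: 0.0003
```

Call:
{"api": "carry_out", "payload": {"increments": [[0,0.1,0,0],[0,0.1,0,0]]}}

```text
clock: 27.35
tool_pos: [0.5828, 0.0659, 0.0235]
tcp_rot: [-1.39, -2.812, 0.023]
contact_force: [-12.7, -9.9, 12.2]
width: 0.0006
```

Call:
{"api": "carry_out", "payload": {"increments": [[0,0.1,0,0],[0,0.1,0,0]]}}

```text
clock: 27.55
tool_pos: [0.5828, 0.0659, 0.0234]
tcp_rot: [-1.39, -2.811, 0.026]
contact_force: [-14.5, -9.4, 14.4]
width: 0.0005
```

Call:
{"api": "carry_out", "payload": {"increments": [[0,0.1,0,0],[0,0.1,0,0]]}}

```text
clock: 27.75
tool_pos: [0.5828, 0.0658, 0.0234]
tcp_rot: [-1.389, -2.81, 0.029]
contact_force: [-16.6, -10.7, 16.3]
width: 0.0005
```

```bash
python3 -c "
from h import *
st()"
```

```text
bed x,y mm [ 0.3 14.1] z 23.4 F x,y,z [ -1.7 -19.6  16.3] tq [-1.98  2.99  0.06] 27.75
```

Call:
{"api": "carry_out", "payload": {"increments": [[0,-0.2,0,0],[0,-0.5,0,0],[0,-1,0,0],[0,-2,0,0],[0,-4,0,0],[0,-6,0,0],[0,-8,-3,0],[0,-11,-6,0],[0,-15,-10,0],[0,-17,-12,0]]}}

```text
clock: 28.75
tool_pos: [0.4534, -0.0319, 0.1459]
tcp_rot: [1.39, 2.816, -0.001]
contact_force: [1.0, -0.5, 0.5]
width: 0.0003
```

```bash
python3 -c "
from h import *
st()
close('c7.png',(.02,.04,.03),60)
for n in('top','side'):
  for t in ('carriage','front_plate','push_point','red_end','bar_centre','tin','wrench','brush'): print(n,t,[(round(r['score'],2),np.round(r['position'],4).tolist()) for r in landmark_of(n,t)[:2]])
Y=.0141-.1796+.0; 
st()"
```

```text
bed x,y mm [  -1.8 -148. ] z 145.9 F x,y,z [1.  0.5 0.5] tq [ 0.09 -0.12  0.02] 28.75
top carriage [(0.65, [0.6256, 0.0939, 0.0121]), (0.59, [0.4877, 0.3744, 0.0011])]
top front_plate [(0.82, [0.6474, 0.1194, 0.0334]), (0.71, [0.4586, 0.372, 0.0156])]
top push_point [(0.62, [0.5185, 0.3777, 0.0129]), (0.56, [0.5902, 0.0758, 0.0275])]
top red_end [(0.91, [0.7022, 0.1005, 0.0358])]
top bar_centre [(0.63, [0.6473, 0.0597, 0.0312])]
top tin [(0.76, [0.6068, -0.1995, -0.0029])]
top wrench [(0.55, [0.4569, 0.1929, -0.0011])]
top brush [(0.8, [0.7085, -0.0673, 0.0033]), (0.34, [0.6045, -0.1996, -0.0014])]
side carriage [(0.87, [0.3741, -0.3322, -0.0024]), (0.76, [0.6224, 0.0951, 0.0087])]
side front_plate [(0.92, [0.4606, 0.3671, 0.0173]), (0.86, [0.6536, 0.1194, 0.0387])]
side push_point [(0.84, [0.5172, 0.379, 0.0154]), (0.71, [0.3901, -0.278, 0.0274])]
side red_end [(0.62, [0.7022, 0.1064, 0.032])]
side bar_centre [(0.91, [0.6515, 0.0643, 0.0352]), (0.72, [0.4651, 0.1895, -0.0017])]
side tin [(0.59, [0.6055, -0.201, -0.0021])]
side wrench [(0.92, [0.465, 0.1953, 0.0001])]
side brush [(0.66, [0.7105, -0.0664, -0.0009])]
bed x,y mm [  -1.5 -145.9] z 144.4 F x,y,z [ 0.8  0.3 -0.1] tq [ 0.17 -0.06  0.02] 29.65
```

View pics/c7.png

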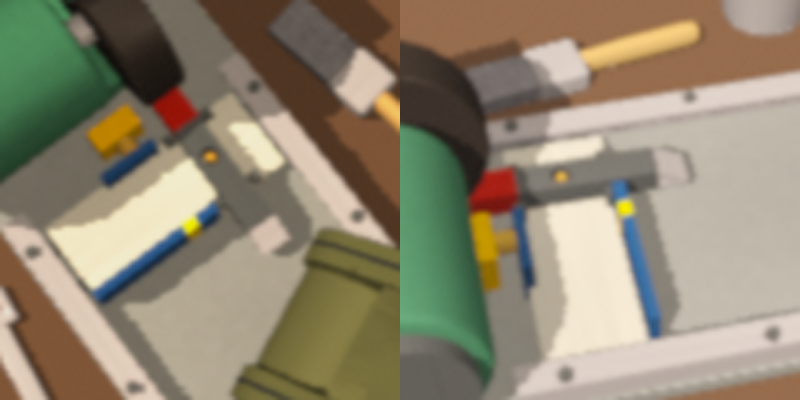

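```bash
python3 -c "
from h import *
print(sign_off())"
```

```text
the job is handed in; nothing more can be done
None
```

I turned the blank end for end and refitted it on its pin with the red end towards the wheel. I then pushed the carriage along its centre line until the stop pin was home, backed the gripper away and handed the job in. The clock read about 30 s of the 72 s allowed.

- **Blank:** It went down over the pin with no contact force and reached its original seated height to within 0.2 mm. After the push, the last picture shows the pin in the hole, the blank lying between its posts and the red end at the wheel.
- **Stop pin:** Push force was about 10 N while sliding and rose to about 14 N over the pin's travel. The carriage then stopped dead after about 8 mm of contact, and I held it there up to about 20 N. After I let go, its measured front face was at y ≈ 103 mm. That matches the tip I had sighted at about 93.5 mm plus 8 mm, to within the camera error. I had no direct reading of the stop-pin joint, so "home" rests on force, travel and sight.
- **Close clearance:** The red end sits very near the wheel in the last picture. The 8 mm of gradual travel before the hard stop suggests the carriage stopped on the pin rather than the wheel, but I did not measure that gap.
- **Bystanders:** The tin, wrench and brush were still where they started, within the cameras' accuracy.
- **Disagreements:** The cameras' readings of the pin position differed by 2–3 mm, and the front-plate height read about 1 cm high at times. Neither affected the fit.

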